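# Open the child-proof tablet box with its sliding key

## Task

Open the child-proof box of dishwasher tablets. Without lifting the round black key off the lid, slide it gently along the channel, away from the box's open end, until its red pin drops into the socket hidden in the lid; then, with the pin still in the socket, slide key and lid back towards the open end until the lid stops fully open. Leave the key sitting flat in the lid with its pin down, and do not disturb the salt shaker, the mug or the tin.

Things in the scene. Friction and masses are not known exactly. Their poses are not given: they have to be found in the camera images.
- tablet_box: White box fixed to the worktop, 100 (x) x 378 (y, long axis) x 47 mm (z). Origin: on the worktop below its middle. A pale green sliding lid, top 40 mm above the worktop, lies between two grey lips (tops at 47 mm) that run along the whole box and leave a channel 68 mm wide about x = 0, where the key slides along y. The +y end has an end wall; the lid opens out of the open -y end.
- search_mid (a point): Point fixed to the box, on its centre line at y = +50 mm, 40 mm up (lid top). With the lid closed the socket lies on the centre line within 25 mm of here along y, elsewhere each time: a hole 18 (x) by 16 mm (y) hidden by a flush sprung shutter that looks like the rest of the lid and gives way under the key's pin.
- well (a point): Point fixed to the box, at its y = +102 mm, 27 mm up: middle of the recess that holds the blue and white tablets, bared when the lid is open. The lid is 78 x 265 mm; closed, it reaches from y = -115 to +150 mm of the box, give or take 25 mm.
- key: Loose round black puck, 64 mm across, 30 mm high, about 0.26 kg, a red-headed pin through its middle. Origin: centre of its underside, z up. Starts flat on the lid in the channel at y = -75 to -50 mm of the box. Sliding it takes 1 to 2 N. Once its pin has dropped it is held to the lid with about 5 mm of play, and pushed on towards +y it stops: the closed lid is at its cushioned stop.
- key_pin (a joint): How far the pin stands out below the key's underside, m: 0 while it rides on the lid (red head 13 mm proud of the key's top), 0.011 when it has dropped into the socket (head 2 mm proud). A light spring and its weight push it down by themselves.
- lid (a joint): How far the lid has slid open along the box's -y, m: 0 closed (stop), 0.100 fully open (stop). Moving it takes about 2 to 4 N; it stays where it is left. Both stops are rubber-cushioned: pushed on, the lid gives by about 1 mm for each 2.5 N, at most 10 mm, and comes back; this give does not show in the value.
- salt_shaker: Glass salt shaker with a steel cap, 44 mm across, 90 mm high, standing on the worktop behind the box (+x side). Origin: centre of its underside. Leave it alone.
- mug: Striped mug, 86 mm across, 120 mm with its handle, 90 mm high, on the worktop behind the box. Origin: centre of its underside. Leave it alone.
- tuna_tin: Round tin, 75 mm across, 58 mm high, on the worktop beyond the box's closed +y end. Origin: centre of its underside. Leave it alone.
Things that resemble listed ones, but are neither listed nor needed, are in the scene too. There is more than one size of the key; the one meant has the size given above.

How it is judged:
By the outcome, as a careful person would: the job done as asked, in the order asked, and still so for the second after the job is handed in, with the robot touching nothing.
It also fails if it takes over 45 s, if anything falls off the work surface, if the arm or the gripper's body presses on something with over 40 N, if the wrist force passes 120 N, or if a joint passes its speed limit or range.

## Robot

A 6-joint arm with a two-finger parallel gripper is mounted at the origin on a cart in front of the work surface, level with it; the furniture and walls round the work are solid. World frame = base frame: x ahead of the robot, y to its left, z up, the work surface at z = 0. Lengths are in m, angles in degrees, forces in N, time in s.
With the tool pointing down it reaches from about 0.375 to 0.9 m from the base axis. Payload 3.1 kg.
Tool frame: the origin (TCP) lies at the very end of the fingers, on their centre line; the grasp point (between the pads) lies bot.hold_point_z behind it (bot.hold_point_z is the distance from the TCP to the grasp point, in m); z points along the fingers, y is the line along which they close (so a half turn about z gives the same grasp; the last joint's range is limited). The gripper opens to 87 mm and grips with 3 to 60 N. Pads are 19 mm wide; open, the fingers measure 117 mm over their backs; the gripper's body (75 mm by 190 mm) begins 51 mm behind the grasp point.
Start: joints at [62.195, 30.224, 82.088, -0, 67.689, -10.227], TCP at [0.189, 0.596, 0.196] pointing down, gripper open.
Joint ranges: [-176.69, 176.69], [-43.24, 126.21], [12.49, 139.97], [-82, 262], [0, 151.66], [-163.58, 163.58]. Speed limits (degrees/s): [159.86, 159.86, 180, 180, 180, 180].

## Interface

Orientations are given as a 3x3 rotation matrix whose columns are the frame's x, y, z axes.
In Python, from rig import bot gives the robot as it stands.
- The arm moves only by the tool apply_moves, never from a script. Its argument "plan" is one flat list of numbers, 4 for each row, row after row: the shift along the world's x, y, z normalised to -1 to 1, where 1 is 0.05 m, then the turn about the world's z normalised to -1 to 1, where 1 is 10 degrees. A call has 1 to 12 rows; each row shifts and turns the commanded pose from where the row before left it; what a row does not reach is not made up. A row lasts 1/8 s, in which the tool goes at most 62.5 mm and 10.7 degrees, less where a joint would pass 70% of its speed; a pose out of reach is approached as far as the arm can. A call with a number of a shift or a turn outside -1 to 1 is refused whole. A call with a gripper value outside its range is refused whole. "grip" is the closure, from -1 (fully open) to 1 (shut), so that 0 is half open, set as the call begins (left out, the last holds). The fingers move at their own pace and stop on an object; the grip force is fixed at half the most. Time passes only in rows, so rows that do not move let the fingers close. It gives the time, the measured TCP pose, the force, the opening and the grip force at its end, in the units of the state.
- bot.read_state(): the state, without advancing time (a new reading comes with each control period).
- bot.capture(name): name is "scene" or "top" or "wrist"; returns (picture, depth): 384x512x3 uint8, red, green, blue; 384x512 float32, m along the optical axis (not along the pixel's ray), 0 where there is no reading.
- bot.camera_info(name): a dict with "vertical_fov" (degrees; the focal length in pixels is half the picture's height over the tangent of half this angle, whatever the lens; pixels are square), "cx", "cy" (the principal point, pixels), "rvec" (rotation vector, rad) and "tvec" (3), from world to camera coordinates, as OpenCV has them; the wrist camera has in their place "mount" (4x4, takes a point from camera to tool coordinates, whose origin is the TCP and whose axes are the flange's). Camera axes: x right, y down, z forward; pixel columns grow to the right and rows downward; lengths in m; the calibration is good to about 2 mm. The wrist camera is an equidistant fisheye: a pixel r from the principal point sees the ray r / f radians off the axis. A picture is of the moment at which its call begins: read the wrist's pose just before it. camera_info takes no time and is no camera call.
- bot.hand_in(): hands the job in; it is judged then, once.
Trained networks look in the newest picture that a camera, given by its name, has taken for a name from the list of things; names that differ only in an ending like _2 or _b are one class to them, and where a whole thing is asked for, a point or a joint stands for the part that bears it (a point fixed in the world has none). Each returns a list of dicts, best first, with "p" (0 to 1); they miss things now and then, are a little off and sometimes report something else, mostly with a low value. They report only what shows in the picture. A call takes as long as a camera call. They do not tell look-alikes from the thing itself.
- bot.outline_of(camera, target): "mask" (384x512 bool, what is visible of it) and "xy" ([column, row] as shares, 0 to 1, of the picture: columns of its width, rows of its height, amid what is visible of it).
- bot.pinpoint(camera, target): "xy" ([column, row] as shares, 0 to 1, of the picture: columns of its width, rows of its height: a listed point, or the origin of a listed thing).
The state is a dict: "time_s": time; "joint_positions": joint angles; "qvel": joint speeds; "tau": joint torques, N m; "position": TCP position; "tcp_rot": TCP orientation; "force": force on the tool from outside, world axes, zero at the start; "moment": the same for the moment, N m; "opening": opening from 0.0 (shut) to 1.0 (fully open); "grasp_force": force on a finger pad.
Only numpy, scipy, OpenCV 4.12 (cv2) and the standard library are available. Lean on these libraries where they do the work, as an engineer would, in place of code of your own. Each camera call takes 0.05 s, during which the arm holds its last target. There are 200 camera calls.

## Working session

There is one attempt and no reset: what is moved stays moved. The work goes in short steps, Python scripts to look and compute and a tool call to move; the robot and the scene stay as the last step left them, time stands still between calls to the robot, and variables do not carry over. Pictures are saved under pics/ and viewed, at most 10 in all, crops included, and the job is handed in when it is done.

Besides the shell and the picture viewer there is one more tool, called after "Emit:" in YAML: its name, and indented under it one key for each argument. apply_moves: Moves the arm, as the interface text tells. Its arguments: {"type":"object","properties":{"plan":{"type":"array","items":{"type":"number"}},"grip":{"type":"number"}},"required":["plan"]}

```bash
mkdir -p pics; cat > h.py <<'E'
import numpy as np, cv2
from rig import bot
def f_of(i): return 192/np.tan(np.radians(i["vertical_fov"])/2)
def cam(name):
    i=bot.camera_info(name); R,_=cv2.Rodrigues(np.array(i["rvec"],float)); return i,R,np.array(i["tvec"],float).ravel()
def ray(name,u,v):
    i,R,t=cam(name); f=f_of(i); d=R.T@np.array([(u-i["cx"])/f,(v-i["cy"])/f,1]); return -R.T@t,d
def atz(name,u,v,z):
    o,d=ray(name,u,v); return o+d*(z-o[2])/d[2]
def cloud(name,D):
    i,R,t=cam(name); f=f_of(i); v,u=np.mgrid[:384,:512]
    P=np.stack([(u-i["cx"])/f*D,(v-i["cy"])/f*D,D],-1); return (P-t)@R
E
python3 - <<'E'
from h import *
ims=[]
for n in ("scene","top"):
    im,D=bot.capture(n); np.save(n+".npy",D); cv2.imwrite(f"pics/{n}0.png",im[...,::-1]); ims.append(im)
    for t in ("tablet_box","key","search_mid","well","salt_shaker","mug","tuna_tin"):
        for r in bot.pinpoint(n,t)[:3]:
            u,v=r["xy"][0]*512,r["xy"][1]*384
            z={"key":.04,"search_mid":.04,"well":.027}.get(t,0)
            print(n,t,round(r["p"],2),int(u),int(v),atz(n,u,v,z).round(3))
    for r in bot.outline_of(n,"key")[:4]:
        C=cloud(n,D)[r["mask"]&(D>0)]; print("keymask",r["p"],r["mask"].sum(),C.min(0).round(3),C.max(0).round(3),np.median(C,0).round(3))
s=bot.read_state();print(s["position"],s["tcp_rot"],s["force"],s["time_s"],bot.hold_point_z)
E
```

```text
scene tablet_box 0.77 240 219 [0.525 0.024 0.   ]
scene key 0.88 270 213 [ 0.545 -0.048  0.04 ]
scene key 0.59 367 259 [ 0.551 -0.29   0.04 ]
scene key 0.58 332 288 [ 0.436 -0.285  0.04 ]
scene search_mid 0.77 223 202 [0.507 0.062 0.04 ]
scene well 0.69 204 203 [0.487 0.105 0.027]
scene well 0.26 269 215 [ 0.553 -0.039  0.027]
scene salt_shaker 0.98 259 194 [0.638 0.062 0.   ]
scene salt_shaker 0.5 222 203 [0.547 0.103 0.   ]
scene mug 0.88 311 205 [ 0.685 -0.067  0.   ]
scene tuna_tin 0.59 144 193 [0.445 0.282 0.   ]
scene tuna_tin 0.59 256 195 [0.63  0.067 0.   ]
keymask 0.95 1745 [ 0.431 -0.306 -0.003] [ 0.564 -0.195  0.061] [ 0.46  -0.271  0.039]
keymask 0.87 591 [ 0.497 -0.081  0.041] [ 0.56  -0.022  0.084] [ 0.52  -0.059  0.067]
keymask 0.65 412 [ 0.566 -0.297 -0.001] [ 0.613 -0.252  0.033] [ 0.581 -0.278  0.021]
top tablet_box 0.68 261 216 [0.515 0.01  0.   ]
top key 0.79 358 231 [ 0.468 -0.255  0.04 ]
top key 0.7 282 210 [ 0.529 -0.048  0.04 ]
top key 0.5 359 192 [ 0.577 -0.263  0.04 ]
top well 0.61 223 223 [0.494 0.119 0.027]
top salt_shaker 0.76 237 174 [0.636 0.078 0.   ]
top salt_shaker 0.27 166 244 [0.436 0.285 0.   ]
top mug 0.87 294 157 [ 0.685 -0.086  0.   ]
top tuna_tin 0.98 167 244 [0.435 0.28  0.   ]
keymask 0.88 418 [ 0.503 -0.077  0.048] [ 0.563 -0.017  0.086] [ 0.532 -0.047  0.07 ]
keymask 0.88 827 [ 0.436 -0.304 -0.003] [ 0.519 -0.218  0.062] [ 0.478 -0.256  0.041]
keymask 0.58 265 [ 0.567 -0.294 -0.004] [ 0.617 -0.25   0.036] [ 0.59  -0.269  0.022]
[0.18872058 0.59583101 0.19606812] [[-9.53312510e-01  3.01985527e-01  9.38168438e-06]
 [ 3.01985527e-01  9.53312509e-01  4.64189934e-05]
 [ 5.07418711e-06  4.70849400e-05 -9.99999999e-01]] [ 0.17733023  0.28582199 -0.36228662] 0.9 0.0187
```

View pics/scene0.png

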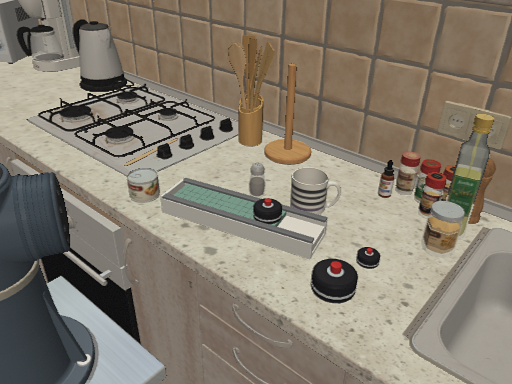

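View pics/top0.png

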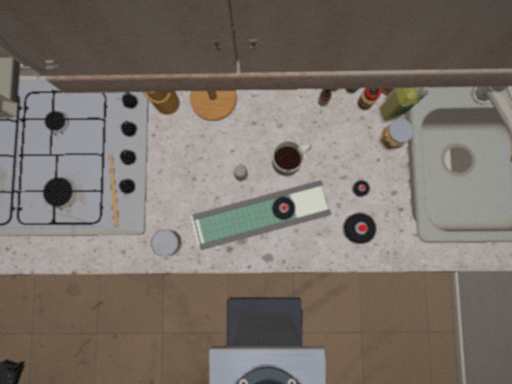

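The scene view shows the box with the medium key at about (267,208) px, and the large and small look-alikes at (335,280) and (368,258). In the top view the key is at (283,208), the mug at (288,158), the shaker at (240,172) and the tin at (166,243). Next I'll fit the box axis.

```bash
python3 - <<'E'
from h import *
bot.capture("top")
for n in ("top","scene"):
    if n=="scene": bot.capture(n)
    D=np.load(n+".npy"); C=cloud(n,D)
    m=bot.outline_of(n,"tablet_box")[0]["mask"]; k=cv2.dilate(m.astype(np.uint8),np.ones((9,9)))>0
    P=C[k&(D>0)]; P=P[(P[:,2]>.032)&(P[:,2]<.053)&(P[:,0]<.62)&(P[:,1]>-.2)]
    (c,sz,a)=cv2.minAreaRect(P[:,:2].astype(np.float32)); bp=cv2.boxPoints((c,sz,a))
    e=max((bp[1]-bp[0],bp[2]-bp[1]),key=np.linalg.norm); yaw=np.degrees(np.arctan2(e[1],e[0]))%180
    print(n,np.round(c,4),np.round(sz,3),"axis deg",yaw)
    y=np.array([np.cos(np.radians(yaw)),np.sin(np.radians(yaw))]); x=np.array([y[1],-y[0]])
    K=[C[r["mask"]&(D>0)] for r in bot.outline_of(n,"key")]
    for q in K:
        q=q[q[:,2]>.063]; q=q[np.abs(q[:,0]-.53)<.06]; q=q[np.abs(q[:,1]+.048)<.06]
        if len(q)>50:
            (kc,kr)=cv2.minEnclosingCircle(q[:,:2].astype(np.float32)); print("key",kc,kr,"in box",(np.array(kc)-c)@x,(np.array(kc)-c)@y)
s=bot.read_state();R=np.array(s["tcp_rot"]);print("tool y deg",np.degrees(np.arctan2(R[1,1],R[0,1])),s["opening"])
E
```

```text
top [0.5173 0.0142] [0.101 0.378] axis deg 104.5804
key (0.5336999297142029, -0.0486658550798893) 0.0317494161427021 in box 6.617558953259106e-06 -0.06496049393485848Traceback (most recent call last):
  File "<stdin>", line 6, in <module>
IndexError: list index out of range
```

Emit:
apply_moves:
  plan: [0.46,-0.86,0,0.4,0.46,-0.86,0,0.4,0.46,-0.86,0,0.4,0.46,-0.86,0,0.4,0.46,-0.86,0,0.4,0.46,-0.86,0,0.4,0.46,-0.86,0,0.4,0.46,-0.86,0,0.416,0.46,-0.86,0,0,0.46,-0.86,0,0,0.46,-0.86,0,0,0.46,-0.86,0,0]
  grip: -1

```text
time_s: 2.65
position: [0.4656, 0.0783, 0.1963]
tcp_rot: [[-0.968, -0.251, 0.001], [-0.251, 0.968, 0.0], [-0.001, -0.0, -1.0]]
force: [1.3, -0.4, -0.4]
opening: 1.001
grasp_force: 0.0
```

Emit:
apply_moves:
  plan: [0.46,-0.86,-0.3,0,0.46,-0.86,-0.3,0,0.46,-0.86,-0.4,0,0,0,-0.5,0,0,0,0,0,0,0,0,0]

```text
time_s: 3.4
position: [0.5338, -0.0489, 0.1217]
tcp_rot: [[-0.968, -0.252, 0.001], [-0.252, 0.968, -0.0], [-0.0, -0.0, -1.0]]
force: [0.6, 0.3, -0.0]
opening: 1.001
grasp_force: 0.0
```

```bash
cat > w.py <<'E'
from h import *
def wrist(name,save):
    s=bot.read_state(); im,D=bot.capture("wrist"); cv2.imwrite(save,im[...,::-1])
    i=bot.camera_info("wrist"); f=f_of(i); M=np.array(i["mount"])
    v,u=np.mgrid[:384,:512]; a=u-i["cx"]; b=v-i["cy"]; r=np.hypot(a,b)+1e-9; th=r/f
    P=np.stack([a/r*np.tan(th)*D,b/r*np.tan(th)*D,D],-1)
    T=P@M[:3,:3].T+M[:3,3]; W=T@np.array(s["tcp_rot"]).T+np.array(s["position"])
    W[(D<=0)]=np.nan; return s,im,W
C0=np.array([.5173,.0142]); Y=np.array([-.2517,.9678]); X=np.array([.9678,.2517])
def red(im,W):
    q=im.astype(int); m=(q[...,0]>110)&(q[...,1]<70)&(q[...,2]<70)
    p=W[m]; p=p[~np.isnan(p[:,0])]; p=p[(np.abs((p[:,:2]-C0)@X)<.05)&(np.abs((p[:,:2]-C0)@Y)<.2)&(p[:,2]>.05)]
    c=np.median(p,0); return len(p),c.round(4),((c[:2]-C0)@X).round(4),((c[:2]-C0)@Y).round(4),np.percentile(p[:,2],90).round(4)
def black(im,W):
    q=im.max(-1); B=np.stack([(W[...,:2]-C0)@X,(W[...,:2]-C0)@Y],-1)
    m=(q<70)&(np.abs(W[...,2]-.069)<.005)&(np.abs(B[...,0])<.045)&(np.abs(B[...,1])<.2)
    p=B[m]; (c,r)=cv2.minEnclosingCircle(p.astype(np.float32)); return len(p),np.round(c,4),round(r,4),np.median(W[m][:,2]).round(4)
E
python3 - <<'E'
from w import *
s,im,W=wrist("wrist","pics/w0.png"); 
for g in (red,black):
    try: print(g(im,W))
    except Exception as e: print(e)
R=np.array(s["tcp_rot"]);p=s["position"];print(p,(p[:2]-C0)@X,(p[:2]-C0)@Y,np.degrees(np.arctan2(R[1,1],R[0,1])),s["force"],s["opening"],s["time_s"])
E
```

```text
(225, array([ 0.532 , -0.0511,  0.0829]), np.float64(-0.0022), np.float64(-0.0669), np.float64(0.0837))
(2904, array([-0.0014, -0.0666]), 0.031, np.float64(0.0699))
[ 0.53383588 -0.04886238  0.12165275] 0.0001306283915709513 -0.065193848575652 104.61578307439522 [ 0.6444079   0.33567357 -0.04355201] 1.0012346308864868 3.4
```

View pics/w0.png

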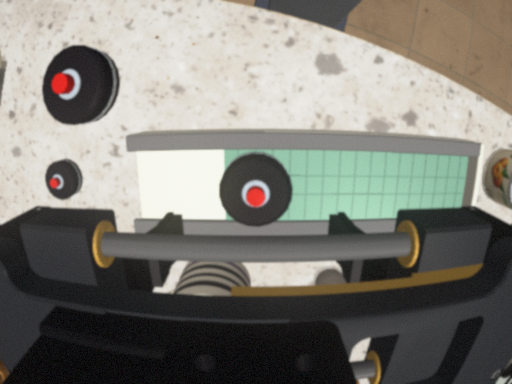

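The wrist view shows the key at (255,190) px, centred between the fingers at (170,235) and (345,235), with the pin still up at 83 mm. I'll lower the fingers on either side of it along the channel and close them loosely as a cage, without gripping.

Emit:
apply_moves:
  plan: [0,0,-0.4,0,0,0,-0.4,0,0,0,-0.4,0,0,0,-0.24,0,0,0,0,0,0,0,0,0]

```text
time_s: 4.2
position: [0.5344, -0.0492, 0.0499]
tcp_rot: [[-0.968, -0.252, 0.002], [-0.252, 0.968, -0.001], [-0.001, -0.001, -1.0]]
force: [-0.5, -0.3, -0.1]
opening: 1.0
grasp_force: 0.0
```

Emit:
apply_moves:
  plan: [0,0,0,0,0,0,0,0,0,0,0,0,0,0,0,0]
  grip: -0.61

```text
time_s: 4.7
position: [0.5337, -0.0492, 0.0491]
tcp_rot: [[-0.968, -0.252, 0.0], [-0.252, 0.968, -0.0], [-0.0, -0.0, -1.0]]
force: [0.1, 0.8, 0.0]
opening: 0.811
grasp_force: 0.0
```

Emit:
apply_moves:
  plan: [-0.015,0.058,0,0,-0.015,0.058,0,0,-0.015,0.058,0,0,-0.015,0.058,0,0,-0.015,0.058,0,0,-0.015,0.058,0,0,-0.015,0.058,0,0,-0.015,0.058,0,0,-0.015,0.058,0,0,-0.015,0.058,0,0,-0.015,0.058,0,0,-0.015,0.058,0,0]

```text
time_s: 6.2
position: [0.5254, -0.0147, 0.0494]
tcp_rot: [[-0.968, -0.252, 0.002], [-0.252, 0.968, -0.001], [-0.001, -0.001, -1.0]]
force: [-0.0, -2.9, 2.1]
opening: 0.803
grasp_force: 1.5
```

Emit:
apply_moves:
  plan: [-0.015,0.058,0,0,-0.015,0.058,0,0,-0.015,0.058,0,0,-0.015,0.058,0,0,-0.015,0.058,0,0,-0.015,0.058,0,0,-0.015,0.058,0,0,-0.015,0.058,0,0,-0.015,0.058,0,0,-0.015,0.058,0,0,-0.015,0.058,0,0,-0.015,0.058,0,0]

```text
time_s: 7.7
position: [0.5157, 0.0206, 0.0491]
tcp_rot: [[-0.968, -0.252, 0.0], [-0.252, 0.968, -0.0], [-0.0, -0.0, -1.0]]
force: [1.0, -4.4, 4.6]
opening: 0.802
grasp_force: 2.3
```

```bash
cat > c.py <<'E'
from w import *
import sys
s,im,W=wrist("wrist",sys.argv[1])
for g in (red,black):
    try: print(g(im,W))
    except Exception as e: print(e)
R=np.array(s["tcp_rot"]);p=s["position"];print(p.round(4),((p[:2]-C0)@X).round(4),((p[:2]-C0)@Y).round(4),np.degrees(np.arctan2(R[1,1],R[0,1])).round(1),np.round(s["force"],1),s["opening"],s["time_s"])
E
python3 c.py pics/w1.png
```

```text
(389, array([ 0.5178, -0.0074,  0.083 ]), np.float64(-0.0049), np.float64(-0.021), np.float64(0.0844))
(2613, array([-0.0021, -0.0232]), 0.0311, np.float64(0.0716))
[0.5157 0.0206 0.0491] 0.0 0.0066 104.6 [ 1.  -4.4  4.6] 0.8020875443653963 7.7
```

View pics/w1.png

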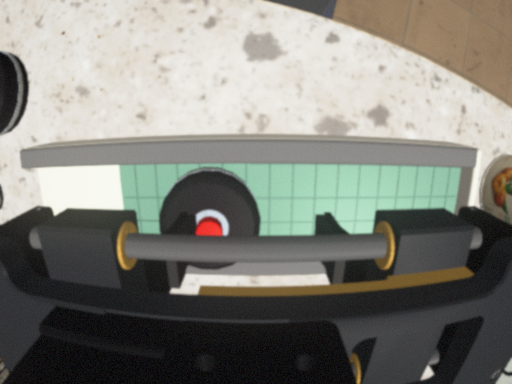

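```bash
python3 - <<'E'
from h import *
im,D=bot.capture("scene"); cv2.imwrite("pics/s1.png",cv2.resize(im[130:270,140:360,::-1],None,fx=3.5,fy=3.5,interpolation=cv2.INTER_CUBIC))
E
```

```text
(no output)
```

View pics/s1.png

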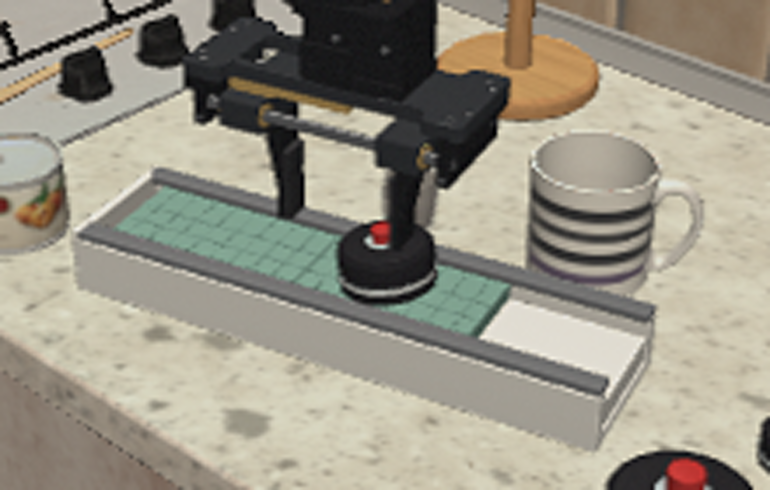

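```bash
python3 - <<'E'
from w import *
i,R,t=cam("scene"); f=f_of(i); print(i["cx"],i["cy"])
def pr(P):
    c=R@P+t; return np.array([c[0]/c[2]*f+i["cx"],c[1]/c[2]*f+i["cy"]])
s=bot.read_state(); p=np.array(s["position"])
for nm,d in (("lead",.035),("trail",-.035),("leadback",.05)):
    for z in (0,.03):
        for x in (-.0095,.0095): 
            q=p+np.r_[Y*d+X*x,z]; print(nm,z,x,((pr(q)-[140,130])*3.5).round())
im,D=bot.capture("scene"); C=cloud("scene",D)
def at(u,v):
    u=int(u/3.5+140);v=int(v/3.5+130); q=C[v,u]; return q.round(3),((q[:2]-C0)@X).round(4),((q[:2]-C0)@Y).round(4)
for u,v in ((290,205),(290,190),(290,170),(403,225),(400,240),(380,230),(350,250),(425,250),(385,300)): print(u,v,at(u,v))
s,im,W=wrist("wrist","pics/w2.png")
B=np.stack([(W[...,:2]-C0)@X,(W[...,:2]-C0)@Y,W[...,2]],-1)
for u,v in ((180,185),(210,180),(240,185),(170,215),(250,215),(180,230),(325,225),(195,258),(230,255)): print(u,v,B[v,u].round(4),im[v,u])
E
```

```text
259.7680227197701 191.4506348902919
lead 0 -0.0095 [291. 253.]
lead 0 0.0095 [305. 239.]
lead 0.03 -0.0095 [289. 214.]
lead 0.03 0.0095 [304. 200.]
trail 0 -0.0095 [386. 281.]
trail 0 0.0095 [399. 266.]
trail 0.03 -0.0095 [387. 241.]
trail 0.03 0.0095 [400. 227.]
leadback 0 -0.0095 [271. 247.]
leadback 0 0.0095 [285. 233.]
leadback 0.03 -0.0095 [269. 208.]
leadback 0.03 0.0095 [284. 195.]
290 205 (array([0.496, 0.053, 0.087]), np.float64(-0.011), np.float64(0.0428))
290 190 (array([0.497, 0.054, 0.097]), np.float64(-0.0099), np.float64(0.0432))
290 170 (array([0.498, 0.054, 0.112]), np.float64(-0.009), np.float64(0.0433))
403 225 (array([ 0.523, -0.021,  0.09 ]), np.float64(-0.0033), np.float64(-0.0358))
400 240 (array([ 0.517, -0.024,  0.084]), np.float64(-0.0103), np.float64(-0.037))
380 230 (array([ 0.52 , -0.004,  0.082]), np.float64(-0.0018), np.float64(-0.0179))
350 250 (array([0.502, 0.004, 0.071]), np.float64(-0.017), np.float64(-0.0059))
425 250 (array([ 0.528, -0.035,  0.076]), np.float64(-0.0019), np.float64(-0.0501))
385 300 (array([ 0.5  , -0.027,  0.049]), np.float64(-0.027), np.float64(-0.036))
180 185 [-0.0271 -0.0385  0.0735] [45 47 49]
210 180 [-0.0296 -0.0208  0.0715] [51 51 49]
240 185 [-0.0254 -0.0037  0.0666] [44 47 45]
170 215 [-0.0091 -0.0455  0.0754] [52 51 50]
250 215 [-0.0082  0.0023  0.0714] [69 69 65]
180 230 [-0.01   -0.0332  0.1   ] [40 37 38]
325 225 [-0.0101  0.0425  0.0932] [46 54 47]
195 258 [-0.0278 -0.012   0.1627] [114 113 112]
230 255 [-0.0287 -0.0018  0.1621] [124 121 119]
```

The key is tilted: its top is at 75 mm on the -y side and 67 mm on the +y side. In both views the visible fingertips end about 30 mm above the reported TCP, so the finger is pushing the pin head rather than the key's rim. I'll back off and measure where the fingertips really are.

Emit:
apply_moves:
  plan: [0.02,-0.08,0,0,0.04,-0.155,0,0,0,0,0,0]

```text
time_s: 8.28
position: [0.5181, 0.0085, 0.0485]
tcp_rot: [[-0.968, -0.25, -0.002], [-0.25, 0.968, 0.001], [0.002, 0.001, -1.0]]
force: [-0.8, 0.2, 0.4]
opening: 0.807
grasp_force: 0.0
```

```bash
python3 c.py pics/w3.png; python3 - <<'E'
from w import *
i=bot.camera_info("wrist"); M=np.array(i["mount"]); f=f_of(i); Mi=np.linalg.inv(M)
for y in (.0353,-.0353):
  for z in (0,-.02,-.03,-.04):
    for x in (0,.0095,-.0095):
      c=Mi@[x,y,z,1]; r=np.hypot(c[0],c[1]); th=np.arctan2(r,c[2]); print(y,z,x,(i["cx"]+f*th*c[0]/r).round(),(i["cy"]+f*th*c[1]/r).round())
im,D=bot.capture("scene"); C=cloud("scene",D); p=np.array(bot.read_state()["position"])
q=C-p; y=q[...,:2]@Y; x=q[...,:2]@X
m=(D>0)&(im.max(-1)<75)&(np.abs(x)<.03)
for s in (1,-1):
    k=m&(s*y>.02)&(s*y<.06)&(C[...,2]>.05)&(C[...,2]<.13)
    print(s,k.sum(),np.percentile(C[k][:,2],[0,2,10]).round(4),np.percentile(x[k],[2,50,98]).round(4),np.percentile(y[k],[2,50,98]).round(4))
cv2.imwrite("pics/s2.png",np.hstack([cv2.resize(im[130:230,180:300,::-1],(480,400)),cv2.resize(cv2.imread("pics/w3.png")[140:300,130:390],(320,400))]))
E
```

```text
(382, array([ 0.5182, -0.0128,  0.0829]), np.float64(-0.0059), np.float64(-0.0263), np.float64(0.084))
(3740, array([-0.0022, -0.0268]), 0.0313, np.float64(0.0699))
[0.5181 0.0085 0.0485] -0.0007 -0.0057 104.5 [-0.8  0.2  0.4] 0.8069291298731036 8.275
0.0353 0 0 309.0 215.0
0.0353 0 0.0095 310.0 201.0
0.0353 0 -0.0095 308.0 227.0
0.0353 -0.02 0 315.0 225.0
0.0353 -0.02 0.0095 316.0 211.0
0.0353 -0.02 -0.0095 314.0 239.0
0.0353 -0.03 0 318.0 232.0
0.0353 -0.03 0.0095 319.0 217.0
0.0353 -0.03 -0.0095 317.0 246.0
0.0353 -0.04 0 321.0 239.0
0.0353 -0.04 0.0095 322.0 223.0
0.0353 -0.04 -0.0095 320.0 254.0
-0.0353 0 0 206.0 215.0
-0.0353 0 0.0095 205.0 201.0
-0.0353 0 -0.0095 206.0 227.0
-0.0353 -0.02 0 200.0 225.0
-0.0353 -0.02 0.0095 200.0 211.0
-0.0353 -0.02 -0.0095 201.0 239.0
-0.0353 -0.03 0 197.0 232.0
-0.0353 -0.03 0.0095 196.0 217.0
-0.0353 -0.03 -0.0095 199.0 246.0
-0.0353 -0.04 0 194.0 239.0
-0.0353 -0.04 0.0095 193.0 223.0
-0.0353 -0.04 -0.0095 196.0 254.0
1 180 [0.0753 0.076  0.081 ] [-0.012  -0.0068  0.01  ] [0.0342 0.0372 0.0463]
-1 359 [0.052  0.0536 0.0584] [-0.0295 -0.0105  0.0111] [-0.0515 -0.0426 -0.0227]
```

View pics/s2.png

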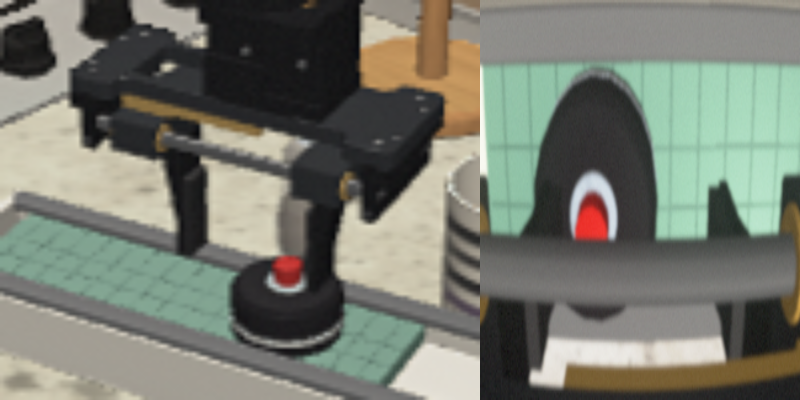

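The fingertips sit at z ≈ 0.077–0.08 while the TCP reads 0.0485, so they are about 29 mm above it. The key is flat again with its pin up, at y = -0.0265. I'll open the fingers, centre them over the key, and lower about 29 mm while checking the force.

Emit:
apply_moves:
  plan: [0.02,-0.08,0,0,0.044,-0.166,0,0,0.044,-0.166,0,0,0,0,0,0,0,0,0,0]
  grip: -1

```text
time_s: 9.0
position: [0.524, -0.0121, 0.049]
tcp_rot: [[-0.968, -0.251, -0.0], [-0.251, 0.968, 0.0], [0.0, 0.0, -1.0]]
force: [-0.4, 0.2, 0.1]
opening: 1.0
grasp_force: 0.0
```

Emit:
apply_moves:
  plan: [0,0,-0.1,0,0,0,-0.1,0,0,0,-0.1,0,0,0,0,0]

```text
time_s: 9.5
position: [0.5236, -0.0118, 0.0334]
tcp_rot: [[-0.968, -0.252, -0.001], [-0.252, 0.968, 0.0], [0.001, 0.001, -1.0]]
force: [-0.3, -0.2, -0.1]
opening: 0.998
grasp_force: 0.0
```

```bash
python3 c.py pics/w4.png
```

```text
(159, array([ 0.5158, -0.0153,  0.0807]), np.float64(-0.0088), np.float64(-0.0282), np.float64(0.1418))
(5459, array([-0.0117, -0.0279]), 0.051, np.float64(0.0699))
[ 0.5236 -0.0118  0.0334] -0.0004 -0.0267 104.6 [-0.3 -0.2 -0.1] 0.998294665853396 9.5
```

Emit:
apply_moves:
  plan: [0,0,-0.1,0,0,0,-0.1,0,0,0,-0.06,0,0,0,0,0]

```text
time_s: 10.05
position: [0.5239, -0.0119, 0.0207]
tcp_rot: [[-0.968, -0.252, -0.001], [-0.252, 0.968, 0.0], [0.001, 0.0, -1.0]]
force: [0.6, -0.8, 0.4]
opening: 0.998
grasp_force: 0.0
```

Emit:
apply_moves:
  plan: [0,0,0,0,0,0,0,0,0,0,0,0]
  grip: -0.61

```text
time_s: 10.42
position: [0.5242, -0.012, 0.0212]
tcp_rot: [[-0.968, -0.252, 0.0], [-0.252, 0.968, -0.0], [-0.0, -0.0, -1.0]]
force: [0.2, -0.1, -0.5]
opening: 0.815
grasp_force: 0.0
```

```bash
python3 - <<'E'
from w import *
im,D=bot.capture("scene"); C=cloud("scene",D); p=np.array(bot.read_state()["position"])
q=C-p; y=q[...,:2]@Y; x=q[...,:2]@X
k=(D>0)&(im.max(-1)<75)&(np.abs(x)<.03)&(y>.036)&(y<.06)&(C[...,2]>.03)&(C[...,2]<.1)
print(k.sum(),np.percentile(C[k][:,2],[0,2,10]).round(4),np.percentile(y[k],[2,50,98]).round(4))
E
```

```text
141 [0.0483 0.05   0.0587] [0.0362 0.0388 0.0476]
```

Emit:
apply_moves:
  plan: [-0.015,0.058,0,0,-0.015,0.058,0,0,-0.015,0.058,0,0,-0.015,0.058,0,0,-0.015,0.058,0,0,-0.015,0.058,0,0,-0.015,0.058,0,0,-0.015,0.058,0,0,-0.015,0.058,0,0,-0.015,0.058,0,0,-0.015,0.058,0,0,-0.015,0.058,0,0]

```text
time_s: 11.98
position: [0.5151, 0.023, 0.0211]
tcp_rot: [[-0.968, -0.252, 0.0], [-0.252, 0.968, -0.0], [-0.0, -0.0, -1.0]]
force: [-0.1, -2.4, 1.4]
opening: 0.804
grasp_force: 1.0
```

```bash
sed -i 's/p=B\[m\]; /p=B[m]; /; s/np.abs(B\[...,0\])<.045/np.abs(B[...,0])<.034/' w.py; sed -i 's/&(p\[:,2\]>.05)/\&(p[:,2]>.05)\&(p[:,2]<.09)/' w.py; python3 c.py pics/w5.png
```

```text
(139, array([0.5201, 0.0202, 0.0829]), np.float64(0.0042), np.float64(0.0051), np.float64(0.0837))
(6321, array([-0.0111,  0.0074]), 0.0434, np.float64(0.07))
[0.5151 0.023  0.0211] 0.0001 0.0091 104.6 [-0.1 -2.4  1.4] 0.8036229601213652 11.975
```

Emit:
apply_moves:
  plan: [-0.01,0.039,0,0,-0.01,0.039,0,0,-0.01,0.039,0,0,-0.01,0.039,0,0,-0.01,0.039,0,0,-0.01,0.039,0,0,-0.01,0.039,0,0]

```text
time_s: 12.9
position: [0.5116, 0.0366, 0.0211]
tcp_rot: [[-0.968, -0.252, 0.0], [-0.252, 0.968, -0.0], [-0.0, -0.0, -1.0]]
force: [0.6, -2.3, 1.2]
opening: 0.805
grasp_force: 1.0
```

Emit:
apply_moves:
  plan: [-0.01,0.039,0,0,-0.01,0.039,0,0,-0.01,0.039,0,0,-0.01,0.039,0,0]

```text
time_s: 13.4
position: [0.5096, 0.0444, 0.0211]
tcp_rot: [[-0.968, -0.252, 0.0], [-0.252, 0.968, -0.0], [-0.0, -0.0, -1.0]]
force: [0.7, -2.2, 2.1]
opening: 0.81
grasp_force: 1.1
```

```bash
python3 c.py pics/w6.png
```

```text
(129, array([0.5141, 0.0411, 0.0827]), np.float64(0.0037), np.float64(0.0269), np.float64(0.0838))
(6358, array([-0.0111,  0.0296]), 0.0434, np.float64(0.0699))
[0.5096 0.0444 0.0211] 0.0002 0.0312 104.6 [ 0.7 -2.2  2.1] 0.8100851899008391 13.4
```

Emit:
apply_moves:
  plan: [-0.01,0.039,0,0,-0.01,0.039,0,0,-0.01,0.039,0,0]

```text
time_s: 13.82
position: [0.508, 0.0503, 0.021]
tcp_rot: [[-0.968, -0.252, -0.0], [-0.252, 0.968, -0.0], [0.0, 0.0, -1.0]]
force: [0.7, -1.9, 1.7]
opening: 0.804
grasp_force: 1.0
```

```bash
python3 c.py pics/w7.png
```

```text
(122, array([0.5127, 0.047 , 0.0827]), np.float64(0.0038), np.float64(0.0329), np.float64(0.0836))
(6366, array([-0.0112,  0.0357]), 0.0432, np.float64(0.0699))
[0.508  0.0503 0.021 ] 0.0001 0.0373 104.6 [ 0.7 -1.9  1.7] 0.8037477401829173 13.825
```

Emit:
apply_moves:
  plan: [-0.01,0.039,0,0,-0.01,0.039,0,0,-0.01,0.039,0,0,-0.01,0.039,0,0]

```text
time_s: 14.38
position: [0.506, 0.0581, 0.021]
tcp_rot: [[-0.968, -0.252, -0.0], [-0.252, 0.968, 0.0], [0.0, 0.0, -1.0]]
force: [0.0, -1.7, 1.9]
opening: 0.807
grasp_force: 1.0
```

```bash
python3 c.py pics/w8.png
```

```text
(122, array([0.5104, 0.0544, 0.0825]), np.float64(0.0034), np.float64(0.0407), np.float64(0.0837))
(6403, array([-0.011 ,  0.0439]), 0.0436, np.float64(0.0699))
[0.506  0.0581 0.021 ] 0.0002 0.0453 104.6 [ 0.  -1.7  1.9] 0.806592719929268 14.375
```

Emit:
apply_moves:
  plan: [-0.01,0.039,0,0,-0.01,0.039,0,0,-0.01,0.039,0,0,-0.01,0.039,0,0]

```text
time_s: 14.92
position: [0.504, 0.0659, 0.021]
tcp_rot: [[-0.968, -0.252, -0.0], [-0.252, 0.968, 0.0], [0.0, 0.0, -1.0]]
force: [0.3, -1.6, 1.5]
opening: 0.806
grasp_force: 0.9
```

```bash
python3 c.py pics/w9.png
```

```text
(116, array([0.5079, 0.0617, 0.0826]), np.float64(0.0029), np.float64(0.0484), np.float64(0.0835))
(6411, array([-0.0112,  0.0521]), 0.0432, np.float64(0.0699))
[0.504  0.0659 0.021 ] 0.0002 0.0534 104.6 [ 0.3 -1.6  1.5] 0.8062394033769104 14.925
```

Emit:
apply_moves:
  plan: [-0.01,0.039,0,0,-0.01,0.039,0,0,-0.01,0.039,0,0,-0.01,0.039,0,0]

```text
time_s: 15.48
position: [0.5021, 0.0737, 0.021]
tcp_rot: [[-0.968, -0.252, -0.0], [-0.252, 0.968, -0.0], [0.0, -0.0, -1.0]]
force: [0.8, -2.5, 1.7]
opening: 0.806
grasp_force: 0.9
```

```bash
python3 c.py pics/w10.png
```

```text
(111, array([0.5057, 0.0693, 0.0822]), np.float64(0.0027), np.float64(0.0563), np.float64(0.0835))
(6413, array([-0.011 ,  0.0599]), 0.0435, np.float64(0.0699))
[0.5021 0.0737 0.021 ] 0.0002 0.0614 104.6 [ 0.8 -2.5  1.7] 0.8061450685848629 15.475
```

Emit:
apply_moves:
  plan: [-0.01,0.039,0,0,-0.01,0.039,0,0,-0.01,0.039,0,0,-0.01,0.039,0,0]

```text
time_s: 16.02
position: [0.5, 0.0815, 0.021]
tcp_rot: [[-0.968, -0.252, -0.0], [-0.252, 0.968, 0.0], [0.0, 0.0, -1.0]]
force: [1.1, -2.2, 1.5]
opening: 0.806
grasp_force: 0.9
```

```bash
python3 c.py pics/w11.png
```

```text
(109, array([0.5037, 0.0771, 0.082 ]), np.float64(0.0027), np.float64(0.0643), np.float64(0.0834))
(6421, array([-0.0109,  0.0678]), 0.0435, np.float64(0.0699))
[0.5    0.0815 0.021 ] 0.0002 0.0695 104.6 [ 1.1 -2.2  1.5] 0.805574017062381 16.025
```

Emit:
apply_moves:
  plan: [-0.01,0.039,0,0,-0.01,0.039,0,0,-0.01,0.039,0,0,-0.01,0.039,0,0]

```text
time_s: 16.58
position: [0.4981, 0.0892, 0.021]
tcp_rot: [[-0.968, -0.252, 0.0], [-0.252, 0.968, -0.0], [0.0, -0.0, -1.0]]
force: [0.1, -3.7, 0.5]
opening: 0.803
grasp_force: 1.6
```

```bash
python3 c.py pics/w12.png
```

```text
(41, array([0.4908, 0.0826, 0.0719]), np.float64(-0.0085), np.float64(0.0729), np.float64(0.0726))
(6535, array([-0.0108,  0.0757]), 0.0434, np.float64(0.0699))
[0.4981 0.0892 0.021 ] 0.0003 0.0774 104.6 [ 0.1 -3.7  0.5] 0.8031320009723233 16.575
```

The pin has dropped: its head went from 83 mm to 72 mm. I'll lower the fingertips 3 mm to reduce tipping, then pull back towards the open end.

Emit:
apply_moves:
  plan: [0.01,-0.039,-0.06,0,0.01,-0.039,0,0,0.01,-0.039,0,0,0.01,-0.039,0,0,0.01,-0.039,0,0,0.01,-0.039,0,0,0.01,-0.039,0,0,0.01,-0.039,0,0,0.01,-0.039,0,0,0.01,-0.039,0,0]

```text
time_s: 17.88
position: [0.503, 0.0696, 0.018]
tcp_rot: [[-0.968, -0.252, -0.0], [-0.252, 0.968, 0.0], [0.0, 0.0, -1.0]]
force: [-1.1, 1.5, -0.3]
opening: 0.807
grasp_force: 0.8
```

```bash
python3 c.py pics/w13.png
```

```text
index -1 is out of bounds for axis 0 with size 0
(6613, array([-0.0109,  0.0558]), 0.0441, np.float64(0.07))
[0.503  0.0696 0.018 ] 0.0001 0.0572 104.6 [-1.1  1.5 -0.3] 0.8067780918749372 17.875
  return _methods._mean(a, axis=axis, dtype=dtype,
  ret = um.true_divide(
```

```bash
cat > k.py <<'E'
from w import *
im,D=bot.capture("scene"); C=cloud("scene",D); B=np.stack([(C[...,:2]-C0)@X,(C[...,:2]-C0)@Y,C[...,2]],-1)
q=im.astype(int); inb=(np.abs(B[...,0])<.05)&(np.abs(B[...,1])<.3)
m=(q[...,0]>130)&(q[...,1]<70)&(q[...,2]<70)&inb&(D>0)
if m.sum(): print("red",m.sum(),np.median(B[m],0).round(4),B[m][:,2].max().round(4))
g=(q[...,1]-q[...,0]>15)&inb&(np.abs(B[...,2]-.04)<.008)&(np.abs(B[...,0])<.03)
print("lid y",np.percentile(B[g][:,1],[.5,99.5]).round(4))
cv2.imwrite("pics/sc.png",cv2.resize(im[130:270,150:350,::-1],(800,560)))
E
python3 k.py
```

```text
red 24 [-0.0027 -0.2952  0.0317] 0.073
lid y [-0.1021  0.1626]
```

Emit:
apply_moves:
  plan: [0.015,-0.058,0,0,0.015,-0.058,0,0,0.015,-0.058,0,0,0.015,-0.058,0,0,0.015,-0.058,0,0,0.015,-0.058,0,0]

```text
time_s: 18.73
position: [0.5076, 0.052, 0.018]
tcp_rot: [[-0.968, -0.252, -0.0], [-0.252, 0.968, -0.0], [0.0, 0.0, -1.0]]
force: [-0.4, 0.9, -1.6]
opening: 0.804
grasp_force: 0.8
```

```bash
python3 k.py
```

```text
red 29 [-0.0015 -0.2946  0.0327] 0.0723
lid y [-0.1197  0.1449]
```

The pin head is still down at about 72 mm and the lid is moving with the key. I'll keep pulling.

Emit:
apply_moves:
  plan: [0.015,-0.058,0,0,0.015,-0.058,0,0,0.015,-0.058,0,0,0.015,-0.058,0,0,0.015,-0.058,0,0,0.015,-0.058,0,0,0.015,-0.058,0,0,0.015,-0.058,0,0,0.015,-0.058,0,0,0.015,-0.058,0,0,0.015,-0.058,0,0,0.015,-0.058,0,0]

```text
time_s: 20.27
position: [0.5167, 0.0173, 0.0181]
tcp_rot: [[-0.968, -0.252, 0.0], [-0.252, 0.968, -0.0], [-0.0, -0.0, -1.0]]
force: [-0.9, 2.3, 0.4]
opening: 0.808
grasp_force: 0.8
```

Emit:
apply_moves:
  plan: [0.015,-0.058,0,0,0.015,-0.058,0,0,0.015,-0.058,0,0,0.015,-0.058,0,0,0.015,-0.058,0,0,0.015,-0.058,0,0,0.015,-0.058,0,0,0.015,-0.058,0,0]

```text
time_s: 21.28
position: [0.5226, -0.0059, 0.018]
tcp_rot: [[-0.968, -0.252, -0.0], [-0.252, 0.968, -0.0], [0.0, 0.0, -1.0]]
force: [-0.4, 1.7, 0.4]
opening: 0.802
grasp_force: 0.8
```

```bash
python3 k.py
```

```text
red 29 [-0.0028 -0.2938  0.0321] 0.0727
lid y [-0.1796  0.0849]
```

Emit:
apply_moves:
  plan: [0.01,-0.039,0,0,0.01,-0.039,0,0,0.01,-0.039,0,0,0.01,-0.039,0,0]

```text
time_s: 21.82
position: [0.5246, -0.0136, 0.0181]
tcp_rot: [[-0.968, -0.252, -0.0], [-0.252, 0.968, 0.0], [0.0, 0.0, -1.0]]
force: [-0.1, 1.2, 0.1]
opening: 0.806
grasp_force: 0.8
```

Emit:
apply_moves:
  plan: [0.005,-0.02,0,0,0.005,-0.02,0,0]

```text
time_s: 22.08
position: [0.5251, -0.0156, 0.018]
tcp_rot: [[-0.968, -0.252, -0.0], [-0.252, 0.968, 0.0], [0.0, 0.0, -1.0]]
force: [-1.0, 1.0, -0.0]
opening: 0.802
grasp_force: 0.8
```

Emit:
apply_moves:
  plan: [0.005,-0.02,0,0,0.005,-0.02,0,0,0.005,-0.02,0,0]

```text
time_s: 22.45
position: [0.5259, -0.0186, 0.018]
tcp_rot: [[-0.968, -0.252, -0.0], [-0.252, 0.968, 0.0], [0.0, 0.0, -1.0]]
force: [-0.5, 1.3, 0.1]
opening: 0.808
grasp_force: 0.8
```

Emit:
apply_moves:
  plan: [0.005,-0.02,0,0,0.005,-0.02,0,0]

```text
time_s: 22.7
position: [0.5264, -0.0206, 0.0181]
tcp_rot: [[-0.968, -0.252, 0.0], [-0.252, 0.968, 0.0], [-0.0, 0.0, -1.0]]
force: [0.7, 1.4, -1.0]
opening: 0.804
grasp_force: 1.0
```

```bash
python3 k.py
```

```text
red 31 [-0.0014 -0.2939  0.032 ] 0.073
lid y [-0.1947  0.0702]
```

Emit:
apply_moves:
  plan: [0.005,-0.02,0,0,0.005,-0.02,0,0]

```text
time_s: 23.0
position: [0.5264, -0.022, 0.018]
tcp_rot: [[-0.968, -0.251, -0.001], [-0.251, 0.968, 0.001], [0.001, 0.001, -1.0]]
force: [-0.3, 4.7, 0.7]
opening: 0.802
grasp_force: 2.4
```

```bash
python3 k.py;  python3 k.py; python3 -c "
from rig import bot
print(bot.read_state()['force'],bot.read_state()['grasp_force'])"
```

```text
red 30 [-0.0034 -0.2945  0.0323] 0.0724
lid y [-0.1958  0.0694]
red 29 [-0.0028 -0.2939  0.0323] 0.0716
lid y [-0.1959  0.0685]
[0.04078242 5.31844914 0.01178587] 2.373891726747388
```

The force is rising, which points to the stop. One more small push should confirm it.

Emit:
apply_moves:
  plan: [0.005,-0.02,0,0,0.005,-0.02,0,0,0,0,0,0]

```text
time_s: 23.48
position: [0.5262, -0.0233, 0.0179]
tcp_rot: [[-0.968, -0.251, -0.002], [-0.251, 0.968, 0.002], [0.002, 0.002, -1.0]]
force: [-1.7, 7.0, 1.1]
opening: 0.805
grasp_force: 3.6
```

```bash
python3 k.py; python3 k.py
```

```text
red 30 [-0.003  -0.2939  0.0326] 0.0736
lid y [-0.1968  0.0668]
red 28 [-0.0029 -0.2935  0.0323] 0.0738
lid y [-0.1967  0.0666]
```

The lid is at the stop. I'll release the push, open the fingers and lift straight up.

Emit:
apply_moves:
  plan: [-0.01,0.04,0,0,-0.01,0.04,0,0,-0.006,0.024,0,0,0,0,0,0]

```text
time_s: 24.08
position: [0.5267, -0.0199, 0.0182]
tcp_rot: [[-0.968, -0.252, 0.001], [-0.252, 0.968, -0.001], [-0.001, -0.001, -1.0]]
force: [-0.5, 0.2, -0.4]
opening: 0.809
grasp_force: 0.3
```

Emit:
apply_moves:
  plan: [0,0,0,0,0,0,0,0,0,0,0,0]
  grip: -1

```text
time_s: 24.45
position: [0.5263, -0.0196, 0.0181]
tcp_rot: [[-0.968, -0.252, 0.001], [-0.252, 0.968, -0.0], [-0.0, -0.0, -1.0]]
force: [-0.1, -1.0, -0.4]
opening: 0.98
grasp_force: 0.0
```

Emit:
apply_moves:
  plan: [0,0,0.1,0,0,0,0.2,0,0,0,0.4,0,0,0,0.6,0,0,0,0.6,0,0,0,0.6,0,0,0,0.5,0,0,0,0,0]

```text
time_s: 25.45
position: [0.5277, -0.0197, 0.1706]
tcp_rot: [[-0.968, -0.252, 0.006], [-0.252, 0.968, -0.001], [-0.005, -0.003, -1.0]]
force: [-0.6, -0.1, -0.4]
opening: 0.997
grasp_force: 0.0
```

```bash
python3 k.py; python3 c.py pics/w20.png; python3 - <<'E'
import cv2,numpy as np
cv2.imwrite("pics/fin.png",np.hstack([cv2.resize(cv2.imread("pics/sc.png"),(400,300)),cv2.resize(cv2.imread("pics/w20.png"),(400,300))]))
E
```

```text
red 27 [-0.0023 -0.2938  0.0329] 0.0733
lid y [-0.1939  0.0705]
(93, array([ 0.5232, -0.0191,  0.0719]), np.float64(-0.0027), np.float64(-0.0338), np.float64(0.0729))
(2220, array([-0.003 , -0.0337]), 0.031, np.float64(0.0699))
[ 0.5265 -0.0194  0.1691] 0.0004 -0.0349 104.6 [-0.5  0.7 -0.3] 0.9955278188549754 25.5
```

View pics/fin.png

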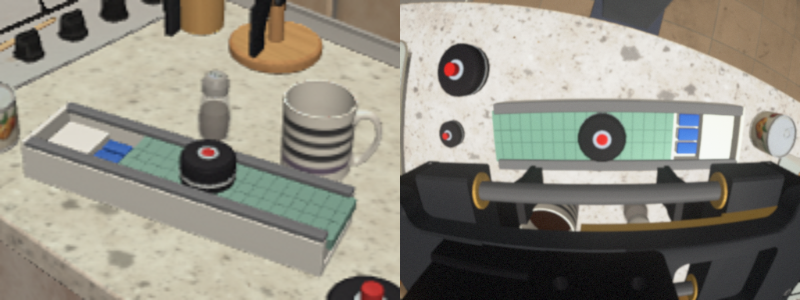

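The final view shows the key flat on the lid with its pin head 2 mm proud, the lid stopped at the open end with the blue tablets bared, and the shaker and mug where they were.

```bash
python3 -c "
from rig import bot
print(bot.hand_in())"
```

```text
the job is handed in; nothing more can be done
None
```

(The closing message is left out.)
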